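Flip the inspection flag of the gear to green

TASK

The orange printed gear has passed inspection: with the fingertips, push the status flag on the gear's stand right over its hinge, so that it lies fully down on the other side with its green face up. Do not pinch the flag, leave the flag of the red boat's stand as it is, and do not disturb the prints or the other things on the bench.

Things in the scene. Friction and masses are not known exactly. Their poses are not given: they have to be found in the camera images.
- stand_gear: Fixed grey stand on which the orange gear lies. Base plate 8 mm thick over x -44..44, y -125..35 mm; origin on the bench under the middle of the hinge, which runs along y. Rest blocks 12 mm (x) by 32 mm stand at x = +-34 mm and end just under the lying flag; outside x = +-44 mm only the bench is beneath the flag. The gear's black pad is centred at x 0, y -83 mm.
- flag_gear (a joint): Hinge angle (rad) of the gear stand's flag, a flat paddle 40 mm wide and 8 mm thick: a red and a green plate back to back. 0: lying level on the stand's -x side, red face up (starts at 0 to 0.3); 1.57: upright; 3.14: lying level on the +x side, green face up. The hinge is stiff (about 0.04 N m): the flag stays at any angle and does not fall by itself.
- flag_gear_tip (a point): Middle of the free edge of the gear stand's flag, 75 mm from the hinge axis, in the middle of its thickness (turns with the flag).
- flag_gear_hinge (a point): Middle of the hinge axis of the gear stand's flag, 55 mm above the bench, between two aluminium lugs (outer faces at y = +-30 mm, tops 65 mm high). Turns with the flag: y along the hinge, -x towards the free edge, which is 75 mm from it.
- gear: Orange printed gear, 53 mm across and 10 mm thick, lying loose on the pad of its stand. Not to be moved. Origin under its centre.
- stand_boat: The second stand, the same as stand_gear in every size, on which the red boat stands, some 20 cm from the first. Fixed; which stand is left and which right varies. Both are turned by -0.1 to 0.75 rad, so that the flags lie roughly towards the robot.
- flag_boat (a joint): Hinge angle (rad) of the flag on the boat's stand, read like flag_gear; starts between 0 and 0.3, red face up, and must stay as it is.
- flag_boat_tip (a point): Middle of the free edge of the boat stand's flag.
- boat: Red printed toy boat, 30 by 60 by 38 mm, standing loose on the pad of the other stand. Not to be moved. Origin under its centre.
- caliper: Caliper with black display, 62 by 220 by 14 mm, lying loose on the bench behind the stands.
- cutters_red: Red-handled flush cutters, 41 by 136 by 11 mm, loose near the front edge, left of the stands.
- scraper: Scraper with orange handle, 43 by 144 by 13 mm, loose on the right of the bench.
- tape_roll: Roll of blue tape lying flat, 98 mm across, 24 mm high, loose near the front edge, left of the stands.
- tray_blue: Small blue printed tray, 48 by 60 by 34 mm, loose on the left of the bench.
- part_box_yellow: Open yellow parts box, 140 by 66 by 92 mm, loose behind the stands.

How it is judged:
By the outcome, as a careful person would: the job done as asked, in the order asked, and still so for the second after the job is handed in, with the robot touching nothing.
It also fails if it takes over 38 s, if anything falls off the work surface, if the arm or the gripper's body presses on something with over 40 N, if the wrist force passes 120 N, or if a joint passes its speed limit or range.

ROBOT

A 7-joint arm with a two-finger parallel gripper is mounted at the origin on a cart in front of the work surface, level with it; the furniture and walls round the work are solid. World frame = base frame: x ahead of the robot, y to its left, z up, the work surface at z = 0. Lengths are in m, angles in rad, forces in N, time in s.
With the tool pointing down it reaches from about 0.4 to 0.9 m from the base axis. Payload 5.6 kg.
Tool frame: the origin (TCP) lies midway between the tips of the shut fingers; the grasp point (between the pads) lies 19 mm behind it; z points along the fingers, y is the line along which they close (so a half turn about z gives the same grasp; the last joint's range is limited). The gripper opens to 92 mm and grips with 3 to 60 N. Pads are 20 mm wide; open, the fingers measure 128 mm over their backs; the gripper's body (75 mm by 189 mm) begins 69 mm behind the grasp point.
Start: joints at [-1.326, 0.468, -0.012, 1.603, 0.006, 1.071, -0.056], TCP at [0.185, 0.623, 0.185] pointing down, gripper open.
Joint ranges: [-2.53, 2.53], [-0.31, 2.02], [-1.57, 1.55], [0.28, 2.44], [-1.29, 4.43], [0.15, 1.84], [-2.92, 2.92]. Speed limits (rad/s): [2.57, 2.57, 3.14, 3.14, 3.14, 3.14, 3.14].

INTERFACE

Orientations are given as a unit quaternion [w, x, y, z].
In Python, from workcell import manip gives the robot as it stands.
- The arm moves only by the shell command python3 jog.py 'ROWS' [OPENING] [FORCE]. ROWS is a JSON list of rows, 1 to 20 of them, each written [[dx, dy, dz], [rx, ry, rz]]: dx, dy, dz in shares of the most that a row can go, 1 being 62.5 mm, then a rotation vector rx, ry, rz in units of 0.25 rad; each row shifts and turns the commanded pose from where the row before left it, along the tool's axes as they then stand; what a row does not reach is not made up. A row lasts 1/8 s, in which the tool goes at most 0.0625 m and 0.188 rad, less where a joint would pass 70% of its speed; a pose out of reach is approached as far as the arm can. OPENING is the finger opening in m, set as the command begins (- or left out keeps the last). The fingers move at their own pace and stop on an object; FORCE is the grip in N (left out, the last holds). Time passes only in rows, so rows that do not move let the fingers close. It prints the time, the measured TCP pose, the force, the opening and the grip force at its end. Input that does not fit is refused with a message, and nothing moves.
- manip.get_state(): the state, without advancing time (a new reading comes with each control period).
- manip.camera(name): name is "scene" or "top"; returns the picture (480x640x3 uint8, red, green, blue); there is no depth.
- manip.get_calibration(name): a dict with "mtx" (3x3 intrinsics, pixels), "D" ([k1, k2, p1, p2, k3] as OpenCV has them; the pictures are not rectified), "rvec" (rotation vector, rad) and "tvec" (3), from world to camera coordinates, as OpenCV has them. Camera axes: x right, y down, z forward; pixel columns grow to the right and rows downward; lengths in m; the calibration is good to about 2 mm. A picture is of the moment at which its call begins. get_calibration takes no time and is no camera call.
- manip.sign_off(): hands the job in; it is judged then, once.
The state is a dict: "t": time; "joint_positions": joint angles; "joint_velocities": joint speeds; "tau": joint torques, N m; "eef_pos": TCP position; "ee_rot": TCP orientation; "contact_force": force on the tool from outside, world axes, zero at the start; "ft_torque": the same for the moment, N m; "gripper_width": finger opening in m; "grasp_force": force on a finger pad.
Only numpy, scipy, OpenCV 4.12 (cv2) and the standard library are available. Lean on these libraries where they do the work, as an engineer would, in place of code of your own. Each camera call takes 0.05 s, during which the arm holds its last target. There are 200 camera calls.

## Working session

There is one attempt and no reset: what is moved stays moved. The work goes in short steps, Python scripts to look and compute and a shell command to move; the robot and the scene stay as the last step left them, time stands still between calls to the robot, and variables do not carry over. Pictures are saved under pics/ and viewed, at most 10 in all, crops included, and the job is handed in when it is done.

```bash
ls; mkdir -p pics; python3 - <<'E'
from workcell import manip
import cv2
for n in("scene","top"):
    cv2.imwrite(f"pics/{n}0.png",manip.camera(n)[:,:,::-1])
    c=manip.get_calibration(n); print(n,c)
print(manip.get_state())
E
```

```text
jog.py
pics
workcell.py
scene {'mtx': array([[444.11446561,   0.        , 320.95001382],
       [  0.        , 444.11446561, 242.2684215 ],
       [  0.        ,   0.        ,   1.        ]]), 'D': array([0.01899096, 0.        , 0.        , 0.        , 0.        ]), 'rvec': array([ 2.16280729, -1.24258293,  0.47092334]), 'tvec': array([-0.4870374 ,  0.34716437,  0.9180617 ])}
top {'mtx': array([[524.61336063,   0.        , 313.79081258],
       [  0.        , 524.61336063, 241.10947771],
       [  0.        ,   0.        ,   1.        ]]), 'D': array([-0.04186013,  0.        ,  0.        ,  0.        ,  0.        ]), 'rvec': array([ 2.16379832, -2.2014169 ,  0.0533029 ]), 'tvec': array([-0.22124071,  0.5844348 ,  1.30410914])}
{'t': 0.1, 'joint_positions': array([-1.32600735,  0.46827793, -0.01159378,  1.60350077,  0.00600244,
        1.07136483, -0.05628324]), 'joint_velocities': array([-1.35695055e-03, -9.14576584e-04,  1.02900915e-03, -5.08414818e-03,
        5.55582716e-05,  9.12784640e-04,  3.73737143e-04]), 'tau': array([ 1.23627713e-03, -5.21645272e+01, -1.24010083e-02, -2.44362903e+01,
       -5.67563251e-02,  1.40541405e-02,  5.23024346e-05]), 'eef_pos': array([0.18441034, 0.62272667, 0.1844556 ]), 'ee_rot': array([-5.03545999e-05,  1.43425482e-01,  9.89660829e-01, -7.56653235e-04]), 'contact_force': array([ 0.16967939, -0.08998662, -0.26973452]), 'ft_torque': array([ 0.03825193, -0.03084865,  0.02288454]), 'grasp_force': 0.0, 'gripper_width': 0.09181218253537256}
```

View pics/scene0.png

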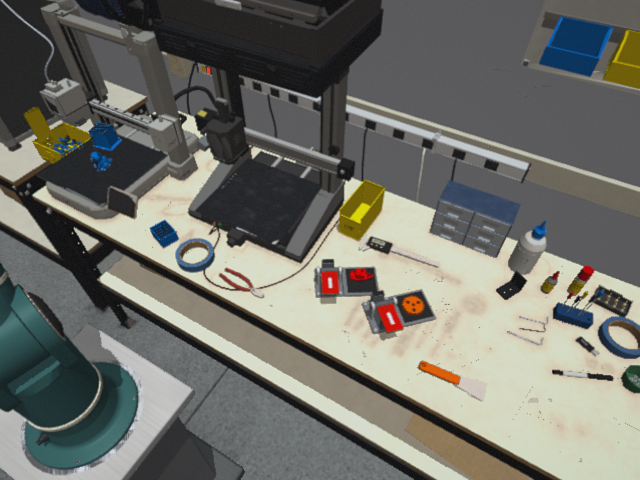

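View pics/top0.png

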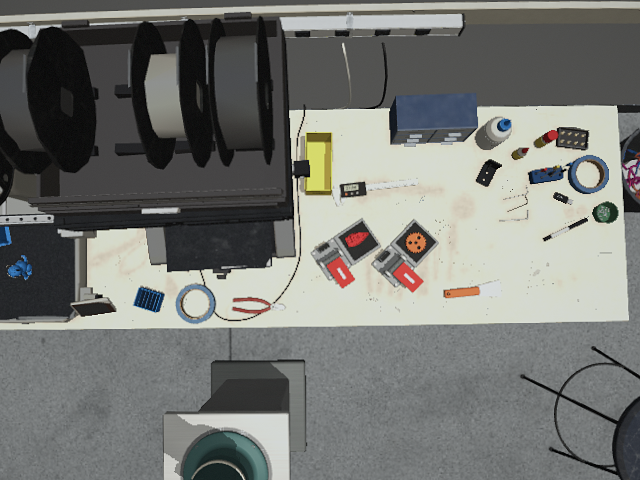

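The scene view shows the red boat's stand at about (345,280) and the gear stand at about (400,310). In the top view the boat stand is at (343,253) and the gear stand at (405,257), with its red flag at (403,277) and the gear at (415,243). Next I zoom in and take measurements.

```bash
cat >h.py <<'E'
import numpy as np,cv2
from workcell import manip
def cam(n):
    c=manip.get_calibration(n); R=cv2.Rodrigues(c["rvec"])[0]; return c,R,-R.T@c["tvec"]
def ray(n,uv):
    c,R,C=cam(n); p=cv2.undistortPoints(np.array(uv,float).reshape(-1,1,2),c["mtx"],c["D"])[:,0]
    return C,np.c_[p,np.ones(len(p))]@R
def plane(n,uv,z):
    C,d=ray(n,uv); return C+d*((z-C[2])/d[:,2])[:,None]
def tri(u1,u2):
    C1,a=ray("scene",[u1]);C2,b=ray("top",[u2]);a=a[0];b=b[0]
    s=np.linalg.lstsq(np.c_[a,-b],C2-C1,rcond=None)[0];p=C1+s[0]*a;q=C2+s[1]*b
    return (p+q)/2,np.linalg.norm(p-q)
def proj(n,P):
    c=manip.get_calibration(n); return cv2.projectPoints(np.array(P,float).reshape(-1,1,3),c["rvec"],c["tvec"],c["mtx"],c["D"])[0][:,0]
E
python3 - <<'E'
from h import *
t=cv2.imread("pics/top0.png");s=cv2.imread("pics/scene0.png")
a=cv2.resize(s[250:345,300:450],(800,507),interpolation=cv2.INTER_CUBIC)
b=cv2.resize(t[210:300,305:447],(800,507),interpolation=cv2.INTER_CUBIC)
cv2.imwrite("pics/cs.png",a);cv2.imwrite("pics/ct.png",b)
res={}
for n,im,(x0,x1,y0,y1) in(("top",t,(300,450,210,300)),("scene",s,(300,450,250,345))):
    h=cv2.cvtColor(im,cv2.COLOR_BGR2HSV)
    red=(((h[...,0]<5)|(h[...,0]>174))&(h[...,1]>150)&(h[...,2]>90)).astype(np.uint8)
    org=((h[...,0]>6)&(h[...,0]<18)&(h[...,1]>150)&(h[...,2]>120)).astype(np.uint8)
    for nm,m in(("red",red),("org",org)):
        mm=np.zeros_like(m);mm[y0:y1,x0:x1]=m[y0:y1,x0:x1]
        for c in cv2.findContours(mm,cv2.RETR_EXTERNAL,cv2.CHAIN_APPROX_NONE)[0]:
            if cv2.contourArea(c)>60:
                r=cv2.minAreaRect(c);print(n,nm,cv2.contourArea(c),np.round(r[0],1),np.round(r[1],1),cv2.boxPoints(r).round(1).tolist())
E
```

```text
top red 406.5 [407.5 277. ] [27.6 16.3] [[392.0, 273.0], [403.5, 261.5], [423.0, 281.0], [411.5, 292.5]]
top red 391.0 [340. 272.] [27.2 15.5] [[326.0, 265.0], [338.8999938964844, 256.3999938964844], [354.0, 279.0], [341.1000061035156, 287.6000061035156]]
top red 204.5 [357.  237.5] [12.5 23.7] [[343.6000061035156, 237.1999969482422], [364.79998779296875, 226.60000610351562], [370.3999938964844, 237.8000030517578], [349.20001220703125, 248.39999389648438]]
top org 283.0 [415.5 242. ] [19. 20.] [[406.0, 252.0], [406.0, 232.0], [425.0, 232.0], [425.0, 252.0]]
scene red 420.5 [389.4 317.5] [28.8 17.1] [[376.1000061035156, 307.29998779296875], [392.0, 301.0], [402.70001220703125, 327.70001220703125], [386.79998779296875, 334.1000061035156]]
scene red 331.0 [329.5 282.4] [22.3 16.5] [[320.5, 271.8999938964844], [336.8999938964844, 270.70001220703125], [338.5, 293.0], [322.1000061035156, 294.1000061035156]]
scene red 185.0 [361.5 274. ] [12. 23.] [[350.0, 268.0], [373.0, 268.0], [373.0, 280.0], [350.0, 280.0]]
scene org 274.0 [412.5 304.5] [17. 21.] [[402.0, 296.0], [423.0, 296.0], [423.0, 313.0], [402.0, 313.0]]
```

View pics/cs.png

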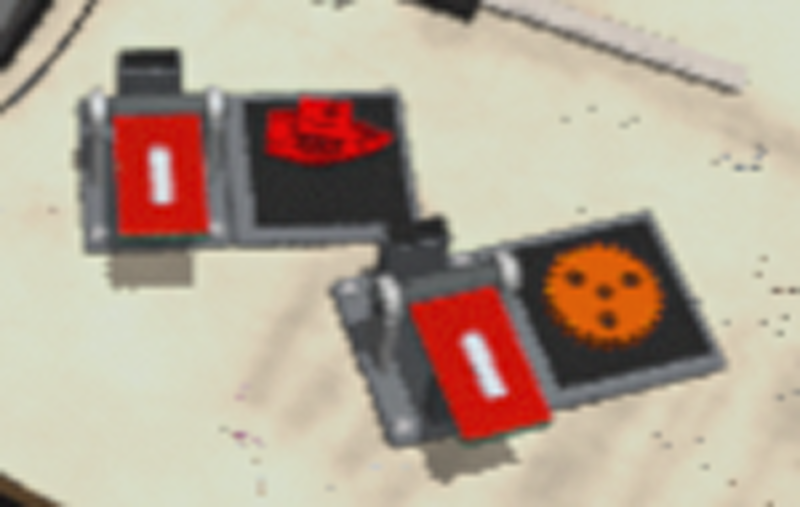

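View pics/ct.png

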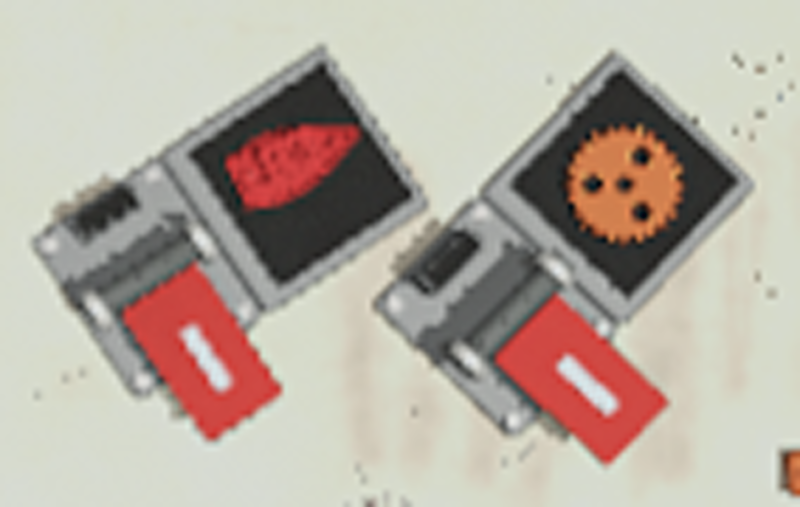

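The crops show the gear stand's flag with its free edge towards the robot and to the right. Its tip corners are at about (667,402) and (607,464) in the top crop, and (550,418) and (465,438) in the scene crop. The base-plate corners in the top crop are (613,53), (750,183), (510,435) and (378,303).

```bash
python3 - <<'E'
from h import *
np.set_printoptions(precision=4,suppress=True)
T=lambda p:np.array(p)/5.634+[305,210]-.41; S=lambda p:np.array(p)/5.3333+[300,250]-.41
c=plane("top",[T(p) for p in((613,53),(750,183),(510,435),(378,303))],.008)
print("plate",c,[np.linalg.norm(c[i]-c[i-1]) for i in range(4)])
ey=((c[0]-c[3])+(c[1]-c[2]));ey=-ey/np.linalg.norm(ey); ex=np.array([ey[1],-ey[0],0]); yaw=np.arctan2(ex[1],ex[0])
O=c.mean(0)+.045*ey; O[2]=0
print("yaw",yaw,"O",O)
for nm,s,t in(("tipR",(550,418),(667,402)),("tipL",(465,438),(607,464)),("inR",(497,287),(558,293)),("inL",(412,305),(497,355)),("gear",(603,295),(625,184)),("lugR",(508,268),(560,263)),("lugL",(390,290),(467,357))):
    P,e=tri(S(s),T(t)); d=P-O; print(nm,P,"err",e,"stand",[d@ex,d@ey,P[2]])
for z in (.018,.02):
  d=plane("top",[T((625,184))],z)[0]-O; print("gear stand",d@ex,d@ey)
B=plane("top",[T(p) for p in((325,47),(425,205),(140,393),(36,240))],.008); print("boat plate",B)
E
```

```text
plate [[ 0.6328 -0.4849  0.008 ]
 [ 0.5731 -0.5448  0.008 ]
 [ 0.4622 -0.434   0.008 ]
 [ 0.5222 -0.3764  0.008 ]] [np.float64(0.15497601464389357), np.float64(0.08459242006498822), np.float64(0.15675480053599458), np.float64(0.08317843545690412)]
yaw 0.7905542850629401 O [ 0.5156 -0.4284  0.    ]
tipR [ 0.4766 -0.4958  0.0557] err 0.0007868407359982059 stand [np.float64(-0.07535079966236694), np.float64(-0.019716980621732588), np.float64(0.055665765699236425)]
tipL [ 0.4504 -0.4692  0.0553] err 0.0005917446142378359 stand [np.float64(-0.07486770124657446), np.float64(0.017654743919309837), np.float64(0.055279384940192966)]
inR [ 0.5245 -0.4503  0.0553] err 0.0011995950607988257 stand [np.float64(-0.009302246813037039), np.float64(-0.021754864618296052), np.float64(0.05527042337502591)]
inL [ 0.498  -0.4228  0.0549] err 8.066302448788679e-05 stand [np.float64(-0.008406357065448785), np.float64(0.016450521708547088), np.float64(0.0549353223050979)]
gear [ 0.5734 -0.4878  0.0125] err 8.979719941773877e-05 stand [np.float64(-0.0015822257005144377), np.float64(-0.08289871904421892), np.float64(0.012500685126172306)]
lugR [ 0.5372 -0.451   0.0541] err 0.0003990879589440704 stand [np.float64(-0.0008863651860426553), np.float64(-0.03121583380674319), np.float64(0.05406345272397367)]
lugL [ 0.4979 -0.4106  0.0573] err 0.002589126053619219 stand [np.float64(0.00017037817150226085), np.float64(0.02504016120958799), np.float64(0.057296791786226264)]
gear stand -0.0010823076115531044 -0.0819333231686816
gear stand -0.000906517241757096 -0.08159771269702443
boat plate [[ 0.6379 -0.3553  0.008 ]
 [ 0.5658 -0.3985  0.008 ]
 [ 0.4838 -0.269   0.008 ]
 [ 0.5531 -0.2236  0.008 ]]
```

The manual's scale: shifts go in shares of 62.5 mm and turns go in units of 0.25 rad. Converting my numbers, -0.0575 m is -0.92.

```bash
cat >g.py <<'E'
# usage: g.py sx sy z [tilt_deg]: tool-frame delta to stand-frame point (TCP), and rotvec to tilted orientation
import sys,numpy as np
from scipy.spatial.transform import Rotation as Ro
from workcell import manip
np.set_printoptions(precision=4,suppress=True)
O=np.array([.517,-.430,0]);yaw=.76;Rs=Ro.from_euler('z',yaw).as_matrix()
s=manip.get_state();w,x,y,z=s["ee_rot"];R=Ro.from_quat([x,y,z,w]).as_matrix();p=s["eef_pos"]
print("t",s["t"],"stand pos",Rs.T@(p-O),"zaxis stand",Rs.T@R[:,2],"yaxis stand",Rs.T@R[:,1],"q",s["joint_positions"],"F stand",Rs.T@s["contact_force"])
if len(sys.argv)>3:
    a=list(map(float,sys.argv[1:]));g=O+Rs@np.array(a[:3]);print("world",g,"delta tool",R.T@(g-p))
    if len(a)>3:
        t=np.radians(a[3]);zt=Rs@[0,-np.sin(t),-np.cos(t)];yt=Rs@[1,0,0];G=np.c_[np.cross(yt,zt),yt,zt]
        print("rotvec",Ro.from_matrix(R.T@G).as_rotvec())
E
python3 jog.py '[[[0, 0, -0.92], [0, 0, 0]], [[0, 0, -0.92], [0, 0, 0]]]' 0 10
python3 - <<'E'
from workcell import manip
import numpy as np
from scipy.spatial.transform import Rotation as Ro
s=manip.get_state();w,x,y,z=s["ee_rot"];R=Ro.from_quat([x,y,z,w]).as_matrix();p=s["eef_pos"]
a=np.array([.42,.12,.3]);b=np.array([.40,-.40,.25]);print(p,R.T@(a-p),R.T@(b-a))
E
python3 g.py -.065 .1 .25 45
```

```text
t: 0.35
eef_pos: [0.1844, 0.6226, 0.3005]
ee_rot: [-0.0, 0.143, 0.99, -0.001]
contact_force: [0.8, 1.3, 0.3]
gripper_width: 0.0742
grasp_force: 0.0
[0.18437873 0.62255736 0.30051939] [-0.36860132 -0.41498402  0.00169931] [-0.1284403  -0.50414667  0.05137342]
t 0.35 stand pos [0.484  0.9921 0.3005] zaxis stand [-0.0022 -0.0015 -1.    ] yaxis stand [ 0.8664  0.4994 -0.0027] q [-1.3295  0.384  -0.0069  1.4634  0.0027  1.2969 -0.0536] F stand [1.4689 0.4229 0.2991]
world [ 0.401  -0.4023  0.25  ] delta tool [-0.4986 -0.9211  0.0531]
rotvec [ 0.2028 -0.7662  0.4965]
```

Converted, -0.0377 m is -0.6032, -0.0335 m is -0.536.

```bash
python3 jog.py '[[[-0.536, -0.6032, 0], [0, 0, 0]], [[-0.536, -0.6032, 0], [0, 0, 0]], [[-0.536, -0.6032, 0], [0, 0, 0]], [[-0.536, -0.6032, 0], [0, 0, 0]], [[-0.536, -0.6032, 0], [0, 0, 0]], [[-0.536, -0.6032, 0], [0, 0, 0]], [[-0.536, -0.6032, 0], [0, 0, 0]], [[-0.536, -0.6032, 0], [0, 0, 0]], [[-0.536, -0.6032, 0], [0, 0, 0]], [[-0.536, -0.6032, 0], [0, 0, 0]], [[-0.536, -0.6032, 0], [0, 0, 0]]]'
python3 jog.py '[[[-0.2048, -0.8064, 0], [0, 0, 0]], [[-0.2048, -0.8064, 0], [0, 0, 0]], [[-0.2048, -0.8064, 0], [0, 0, 0]], [[-0.2048, -0.8064, 0], [0, 0, 0]], [[-0.2048, -0.8064, 0], [0, 0, 0]], [[-0.2048, -0.8064, 0], [0, 0, 0]], [[-0.2048, -0.8064, 0], [0, 0, 0]], [[-0.2048, -0.8064, 0], [0, 0, 0]], [[-0.2048, -0.8064, 0], [0, 0, 0]], [[-0.2048, -0.8064, 0], [0, 0, 0]]]'
python3 g.py -.07 .1 .25 45
```

```text
t: 1.72
eef_pos: [0.4204, 0.1194, 0.3002]
ee_rot: [0.0, 0.143, 0.99, 0.0]
contact_force: [0.1, 0.2, -0.0]
gripper_width: 0.0007
grasp_force: 0.0
t: 2.98
eef_pos: [0.4, -0.3997, 0.3]
ee_rot: [-0.0, 0.143, 0.99, 0.0]
contact_force: [1.3, 0.4, -0.0]
gripper_width: 0.0005
grasp_force: 0.0
t 2.975 stand pos [-0.064   0.1025  0.3   ] zaxis stand [ 0.0002  0.0002 -1.    ] yaxis stand [0.8657 0.5005 0.0003] q [-0.0693  0.3116  1.0086  1.7205 -0.2759  1.2626  2.2867] F stand [ 1.2385 -0.5805 -0.0328]
world [ 0.3974 -0.4057  0.25  ] delta tool [ 0.0008 -0.0065  0.05  ]
rotvec [ 0.206  -0.7672  0.4966]
```

Converted, -0.1279 rad is -0.5116.

```bash
python3 jog.py '[[[0, 0, 0], [0.1372, -0.5116, 0.3312]], [[0, 0, 0], [0.1372, -0.5116, 0.3312]], [[0, 0, 0], [0.1372, -0.5116, 0.3312]], [[0, 0, 0], [0.1372, -0.5116, 0.3312]], [[0, 0, 0], [0.1372, -0.5116, 0.3312]], [[0, 0, 0], [0.1372, -0.5116, 0.3312]], [[0, 0, 0], [0, 0, 0]]]'
python3 g.py -.07 .06 .09 45
```

```text
t: 3.85
eef_pos: [0.3949, -0.4028, 0.2993]
ee_rot: [0.324, 0.354, 0.865, -0.148]
contact_force: [-0.2, -0.7, 0.3]
gripper_width: 0.0003
grasp_force: 0.0
t 3.85 stand pos [-0.0698  0.1039  0.2993] zaxis stand [-0.0047 -0.6654 -0.7465] yaxis stand [ 0.9994  0.0233 -0.027 ] q [ 0.0654 -0.218   0.5422  2.3111  0.6895  0.3666  0.8647] F stand [-0.6171 -0.4174  0.3132]
world [ 0.4249 -0.4347  0.09  ] delta tool [0.1065 0.0044 0.1854]
rotvec [-0.0036 -0.0575  0.0355]
```

```bash
python3 jog.py '[[[0.4256, 0.0176, 0.7424], [0, -0.0576, 0.036]], [[0.4256, 0.0176, 0.7424], [0, -0.0576, 0.036]], [[0.4256, 0.0176, 0.7424], [0, -0.0576, 0.036]], [[0.4256, 0.0176, 0.7424], [0, -0.0576, 0.036]], [[0, 0, 0], [0, 0, 0]]]'
python3 g.py -.068 .055 .025 45; python3 g.py -.068 .01 .022
```

```text
t: 4.47
eef_pos: [0.3944, -0.4401, 0.2174]
ee_rot: [0.323, 0.361, 0.853, -0.194]
contact_force: [0.8, -0.3, -0.9]
gripper_width: 0.0007
grasp_force: 0.0
t 4.475 stand pos [-0.0958  0.0771  0.2174] zaxis stand [-0.09   -0.6921 -0.7161] yaxis stand [ 0.9949 -0.0291 -0.097 ] q [ 0.4694  0.0384  0.2067  2.3734  1.6999  0.1791 -0.1887] F stand [ 0.386  -0.7657 -0.912 ]
world [ 0.4298 -0.437   0.025 ] delta tool [0.1157 0.047  0.1506]
rotvec [-0.0897 -0.0191  0.0472]
t 4.475 stand pos [-0.0958  0.0771  0.2174] zaxis stand [-0.09   -0.6921 -0.7161] yaxis stand [ 0.9949 -0.0291 -0.097 ] q [ 0.4694  0.0384  0.2067  2.3734  1.6999  0.1791 -0.1887] F stand [ 0.386  -0.7657 -0.912 ]
world [ 0.4608 -0.4696  0.022 ] delta tool [0.0853 0.0486 0.1839]
```

```bash
python3 g.py -.07 .065 .2 28
```

```text
t 4.475 stand pos [-0.0958  0.0771  0.2174] zaxis stand [-0.09   -0.6921 -0.7161] yaxis stand [ 0.9949 -0.0291 -0.097 ] q [ 0.4694  0.0384  0.2067  2.3734  1.6999  0.1791 -0.1887] F stand [ 0.386  -0.7657 -0.912 ]
world [ 0.4215 -0.4311  0.2   ] delta tool [0.0021 0.0277 0.0185]
rotvec [-0.096   0.2773  0.0336]
```

Converted, 0.007 m is 0.112, 0.0046 m is 0.0736, 0.07 rad is 0.28.

```bash
python3 jog.py '[[[0.008, 0.112, 0.0736], [-0.096, 0.28, 0.034]], [[0.008, 0.112, 0.0736], [-0.096, 0.28, 0.034]], [[0.008, 0.112, 0.0736], [-0.096, 0.28, 0.034]], [[0.008, 0.112, 0.0736], [-0.096, 0.28, 0.034]], [[0, 0, 0], [0, 0, 0]]]'
python3 g.py -.07 .065 .1 28
```

```text
t: 5.1
eef_pos: [0.4005, -0.4425, 0.2096]
ee_rot: [0.267, 0.38, 0.872, -0.156]
contact_force: [-0.2, -0.7, 0.3]
gripper_width: 0.0009
grasp_force: 0.0
t 5.1 stand pos [-0.093   0.0712  0.2096] zaxis stand [-0.0759 -0.5826 -0.8092] yaxis stand [ 0.997  -0.0335 -0.0694] q [0.5799 0.0772 0.1172 2.2527 0.6012 0.2399 0.8977] F stand [-0.6649 -0.3565  0.2559]
world [ 0.4215 -0.4311  0.1   ] delta tool [0.0586 0.0308 0.0906]
rotvec [-0.0767  0.1348  0.0082]
```

```bash
python3 jog.py '[[[0.08, 0.128, 0.048], [-0.104, 0.18, 0.012]], [[0.08, 0.128, 0.048], [-0.104, 0.18, 0.012]], [[0.08, 0.128, 0.048], [-0.104, 0.18, 0.012]], [[0, 0, 0], [0, 0, 0]]]'
python3 g.py -.07 .065 .1 28
```

```text
t: 5.6
eef_pos: [0.4111, -0.4208, 0.1914]
ee_rot: [0.222, 0.383, 0.892, -0.095]
contact_force: [-0.3, -1.9, 0.5]
gripper_width: 0.0002
grasp_force: 0.0
t 5.6 stand pos [-0.0704  0.0796  0.1914] zaxis stand [-0.0005 -0.468  -0.8837] yaxis stand [ 1.     -0.0005 -0.0003] q [ 0.7287  0.127  -0.0185  2.1696  0.1397  0.3632  1.3521] F stand [-1.5421 -1.2025  0.518 ]
world [ 0.4215 -0.4311  0.1   ] delta tool [0.0299 0.0005 0.0877]
rotvec [-0.0005 -0.0016 -0.0003]
```

```bash
python3 jog.py '[[[0.16, 0, 0.4672], [0, 0, 0]], [[0.16, 0, 0.4672], [0, 0, 0]], [[0.16, 0, 0.4672], [0, 0, 0]], [[0, 0, 0], [0, 0, 0]]]'
python3 g.py -.068 .06 .028 38
```

```text
t: 6.1
eef_pos: [0.4197, -0.4294, 0.0976]
ee_rot: [0.219, 0.382, 0.893, -0.094]
contact_force: [-0.0, -0.1, -0.6]
gripper_width: 0.0006
grasp_force: 0.0
t 6.1 stand pos [-0.0701  0.0675  0.0976] zaxis stand [-0.0001 -0.4631 -0.8863] yaxis stand [ 1.      0.0011 -0.0007] q [ 0.7479  0.3133 -0.0385  2.2116  0.3929  0.1484  1.1003] F stand [-0.097  -0.0907 -0.5709]
world [ 0.4264 -0.4334  0.028 ] delta tool [0.0256 0.0021 0.0651]
rotvec [ 0.     -0.1818  0.0012]
```

Converted, -0.04 m is -0.64, -0.02 m is -0.32, 0.17 rad is 0.68.

```bash
python3 jog.py '[[[-0.32, 0, -0.64], [0, 0, 0]], [[-0.32, 0, -0.64], [0, 0, 0]], [[-0.32, 0, -0.64], [0, 0, 0]], [[0, 0, 0], [0, 0.68, 0]], [[0, 0, 0], [0, 0.68, 0]], [[0, 0, 0], [0, 0.68, 0]], [[0, 0, 0], [0, 0.68, 0]], [[0, 0, 0], [0, 0.68, 0]], [[0, 0, 0], [0, 0.68, 0]], [[0, 0, 0], [0, 0.68, 0]], [[0, 0, 0], [0, 0, 0]]]'
python3 g.py -.068 -.06 .12 -42;python3 g.py -.068 -.06 .03
```

```text
t: 7.48
eef_pos: [0.4161, -0.4328, 0.2415]
ee_rot: [-0.251, 0.388, 0.88, 0.109]
contact_force: [0.1, 0.1, 1.2]
gripper_width: 0.0004
grasp_force: 0.0
t 7.475 stand pos [-0.0751  0.0675  0.2415] zaxis stand [ 0.0073  0.5263 -0.8503] yaxis stand [ 0.9998 -0.0186 -0.0029] q [ 0.739   0.7143  0.0512  1.1862 -0.0546  1.7959  1.5308] F stand [ 0.176 -0.024  1.214]
world [ 0.509  -0.5203  0.12  ] delta tool [-0.1722  0.0098  0.0362]
rotvec [ 0.0089  0.1787 -0.0166]
t 7.475 stand pos [-0.0751  0.0675  0.2415] zaxis stand [ 0.0073  0.5263 -0.8503] yaxis stand [ 0.9998 -0.0186 -0.0029] q [ 0.739   0.7143  0.0512  1.1862 -0.0546  1.7959  1.5308] F stand [ 0.176 -0.024  1.214]
world [ 0.509  -0.5203  0.03  ] delta tool [-0.2196  0.0101  0.1128]
```

```bash
python3 jog.py '[[[-0.72, 0, 0.048], [0, 0, 0]], [[-0.72, 0.048, 0.048], [0, 0, 0]], [[-0.72, 0.048, 0.048], [0, 0, 0]], [[-0.4, 0.048, 0.368], [0, 0, 0]], [[-0.32, 0, 0.64], [0, 0, 0]], [[0, 0, 0], [0, 0, 0]]]'
python3 g.py -.068 -.06 .028 -40
```

```text
t: 8.22
eef_pos: [0.4969, -0.5027, 0.0787]
ee_rot: [-0.248, 0.386, 0.881, 0.113]
contact_force: [-0.1, 0.8, -1.4]
gripper_width: 0.0004
grasp_force: 0.0
t 8.225 stand pos [-0.0646 -0.0389  0.0787] zaxis stand [ 0.0146  0.5241 -0.8516] yaxis stand [ 0.9998 -0.0167  0.0069] q [ 0.7382  1.0632  0.0625  0.8877 -0.0845  1.7434  1.5383] F stand [ 0.4765  0.6692 -1.3691]
world [ 0.509  -0.5203  0.028 ] delta tool [-0.0446 -0.0034  0.0321]
rotvec [ 0.0154  0.1464 -0.0095]
```

Converted, -0.02 m is -0.32, 0.016 m is 0.256, 0.07 rad is 0.28.

```bash
python3 jog.py '[[[-0.32, -0.048, 0.256], [0, 0, 0]], [[-0.32, -0.048, 0.256], [0, 0, 0]], [[0, 0, 0], [0.06, 0.28, -0.04]], [[0, 0, 0], [0, 0.2, 0]], [[0, 0, 0], [0, 0, 0]]]'
python3 g.py -.07 -.007 .022 -38
```

```text
t: 8.85
eef_pos: [0.4949, -0.5114, 0.0278]
ee_rot: [-0.293, 0.375, 0.871, 0.125]
contact_force: [0.3, 0.4, -0.0]
gripper_width: 0.0004
grasp_force: 0.0
t 8.85 stand pos [-0.0721 -0.0438  0.0278] zaxis stand [-0.0012  0.6035 -0.7974] yaxis stand [ 1.     -0.0013 -0.0025] q [ 0.7377  1.2148  0.0869  0.7347 -0.0929  1.8425  1.5585] F stand [ 0.4994  0.0864 -0.021 ]
world [ 0.4711 -0.4833  0.022 ] delta tool [0.0258 0.002  0.0268]
rotvec [-0.0012  0.0154 -0.0026]
```

Converted, 0.01 m is 0.16, 0.0095 m is 0.152.

```bash
python3 jog.py '[[[0.16, 0.016, 0.16], [0, 0, 0]], [[0.144, 0.016, 0.152], [0, 0, 0]], [[0, 0, 0], [0, 0, 0]]]'; python3 g.py -.063 -.017 .057
python3 jog.py '[[[0.08, 0.016, -0.1056], [0, 0, 0]], [[0.08, 0.032, -0.1056], [0, 0, 0]], [[0.08, 0.032, -0.1056], [0, 0, 0]], [[0.08, 0.032, -0.1056], [0, 0, 0]], [[0, 0, 0], [0, 0, 0]]]'; python3 g.py -.046 -.015 .076
python3 - <<'E'
from h import *
a=manip.camera("scene");b=manip.camera("top")
f=lambda i:cv2.resize(i,(400,400),interpolation=cv2.INTER_CUBIC)
cv2.imwrite("pics/l1.png",np.hstack([f(a[240:360,340:460]),f(b[200:320,340:460])])[:,:,::-1])
E
```

```text
t: 9.22
eef_pos: [0.4783, -0.491, 0.025]
ee_rot: [-0.292, 0.375, 0.871, 0.124]
contact_force: [0.1, -0.4, 0.2]
gripper_width: 0.0006
grasp_force: 0.0
t 9.225 stand pos [-0.07   -0.0175  0.025 ] zaxis stand [-0.0019  0.6017 -0.7987] yaxis stand [ 1.     -0.001  -0.0031] q [ 0.7305  1.1516  0.0822  0.8738 -0.0878  1.7645  1.5592] F stand [-0.1575 -0.3538  0.1602]
world [ 0.483  -0.4857  0.057 ] delta tool [ 0.0197  0.0069 -0.0252]
t: 9.85
eef_pos: [0.4841, -0.4865, 0.0561]
ee_rot: [-0.292, 0.375, 0.871, 0.123]
contact_force: [1.3, -0.2, -0.6]
gripper_width: 0.0006
grasp_force: 0.0
t 9.85 stand pos [-0.0628 -0.0183  0.0561] zaxis stand [-0.0027  0.6013 -0.799 ] yaxis stand [ 1.     -0.0004 -0.0037] q [ 0.7225  1.1203  0.0822  0.8667 -0.0904  1.8022  1.5501] F stand [ 0.7725 -1.0778 -0.6043]
world [ 0.494  -0.4726  0.076 ] delta tool [ 0.0147  0.0167 -0.014 ]
```

View pics/l1.png

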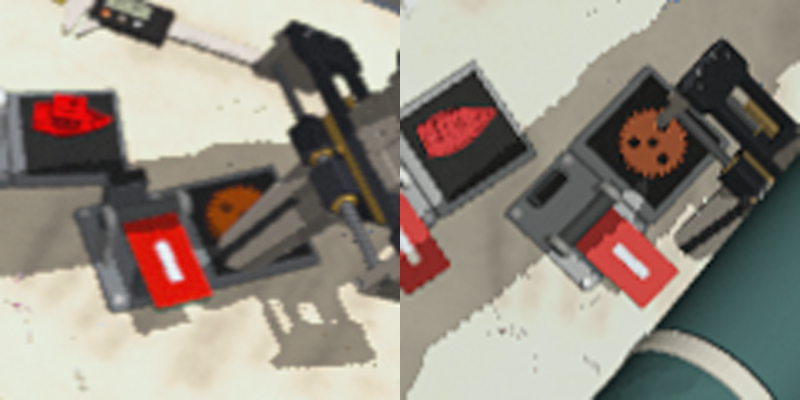

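The flag is still lying flat, with its corners where they were: the fingertips rose just beside its right edge. I'll back off, go lower and reach further under it.

Converted, -0.016 m is -0.256, -0.012 m is -0.192.

```bash
python3 jog.py '[[[-0.256, 0, -0.192], [0, 0, 0]], [[-0.1824, -0.048, 0.2432], [0, 0, 0]], [[-0.1824, -0.048, 0.2432], [0, 0, 0]], [[0, 0, 0], [0, 0, 0]], [[0.192, 0, 0.144], [0, 0, 0]], [[0.192, 0, 0.144], [0, 0, 0]], [[0, 0, 0], [0, 0, 0]]]'; python3 g.py -.069 -.007 .02
python3 jog.py '[[[0.096, 0.016, -0.128], [0, 0, 0]], [[0.096, 0.016, -0.128], [0, 0, 0]], [[0.096, 0.016, -0.128], [0, 0, 0]], [[0, 0, 0], [0, 0, 0]]]'; python3 g.py -.063 -.007 .057
python3 - <<'E'
from h import *
a=manip.camera("scene");b=manip.camera("top")
f=lambda i:cv2.resize(i,(400,400),interpolation=cv2.INTER_CUBIC)
cv2.imwrite("pics/l2.png",np.hstack([f(a[240:360,340:460]),f(b[200:320,340:460])])[:,:,::-1])
E
```

```text
t: 10.82
eef_pos: [0.4706, -0.4818, 0.0169]
ee_rot: [-0.29, 0.375, 0.872, 0.123]
contact_force: [0.6, -0.0, 0.4]
gripper_width: 0.0001
grasp_force: 0.4
t 10.825 stand pos [-0.0693 -0.0056  0.0169] zaxis stand [-0.0025  0.5986 -0.8011] yaxis stand [ 1.     -0.0009 -0.0038] q [ 0.7302  1.1311  0.074   0.934  -0.0814  1.7205  1.5565] F stand [ 0.434  -0.4274  0.401 ]
world [ 0.4718 -0.4826  0.02  ] delta tool [ 0.0007  0.0003 -0.0033]
t: 11.32
eef_pos: [0.4734, -0.4798, 0.0473]
ee_rot: [-0.29, 0.375, 0.872, 0.123]
contact_force: [-0.3, -0.2, 0.4]
gripper_width: 0.0004
grasp_force: 0.1
t 11.325 stand pos [-0.0659 -0.006   0.0473] zaxis stand [-0.0025  0.5985 -0.8011] yaxis stand [ 1.     -0.0005 -0.0036] q [ 0.7264  1.0988  0.0741  0.9299 -0.082   1.7567  1.5521] F stand [-0.3693  0.0628  0.4282]
world [ 0.4762 -0.4785  0.057 ] delta tool [ 0.005   0.0029 -0.0083]
```

View pics/l2.png

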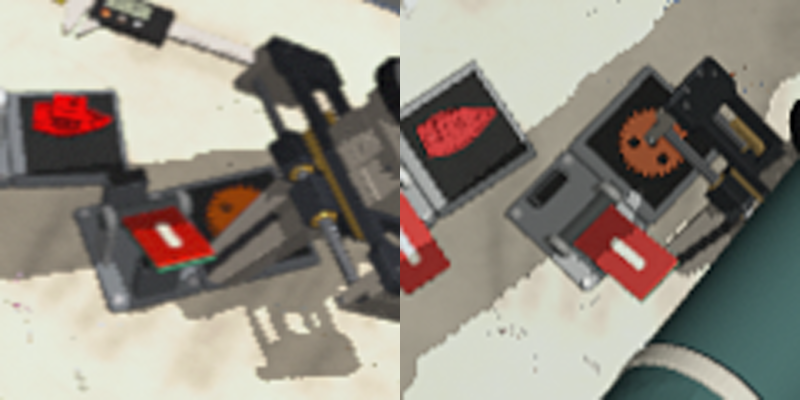

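The flag is now lifting: its green edge shows at about (185,265) in the left panel, and it stands at roughly 25°. I'll carry on along the arc.

Converted, 0.012 m is 0.192, -0.0104 m is -0.1664.

```bash
python3 jog.py '[[[0.1248, 0.128, -0.1664], [0, 0, 0]], [[0.0576, 0.128, -0.0768], [0, 0, 0]], [[0.0576, 0.128, -0.0768], [0, 0, 0]], [[0.0768, 0.16, -0.1024], [0, 0, 0]], [[0.0768, 0.192, -0.1024], [0, 0, 0]], [[0, 0, 0], [0, 0, 0]]]'; python3 g.py .004 0 .106
python3 - <<'E'
from h import *
a=manip.camera("scene");b=manip.camera("top")
f=lambda i:cv2.resize(i,(400,400),interpolation=cv2.INTER_CUBIC)
cv2.imwrite("pics/l3.png",np.hstack([f(a[220:340,340:460]),f(b[200:320,340:460])])[:,:,::-1])
E
```

```text
t: 12.18
eef_pos: [0.5079, -0.4464, 0.0878]
ee_rot: [-0.291, 0.374, 0.872, 0.123]
contact_force: [0.3, 0.9, 0.6]
gripper_width: 0.0004
grasp_force: 0.0
t 12.175 stand pos [-0.0179 -0.0056  0.0878] zaxis stand [-0.0025  0.599  -0.8007] yaxis stand [ 1.      0.0012 -0.0022] q [ 0.6785  1.0622  0.0612  0.9108 -0.1047  1.8106  1.4955] F stand [0.8567 0.4885 0.6304]
world [ 0.5199 -0.4272  0.106 ] delta tool [ 0.0154  0.0219 -0.0113]
```

View pics/l3.png

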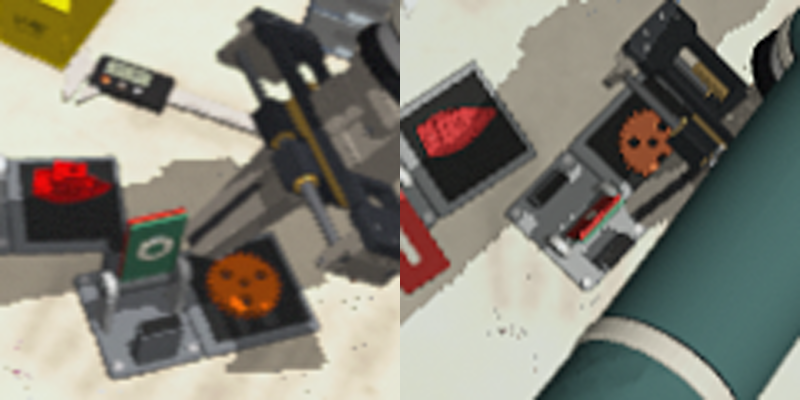

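```bash
python3 - <<'E'
from h import *
p=manip.get_state()["eef_pos"]
from scipy.spatial.transform import Rotation as Ro
O=np.array([.517,-.43,0]);R=Ro.from_euler('z',.76).as_matrix()
P=[p]+[O+R@np.array(q) for q in([0,-.02,.13],[0,.02,.13],[0,-.02,.08],[.0,-.03,.065])]
print((proj("scene",P)-[340,220])*3.333);print((proj("top",P)-[340,200])*3.333+[400,0])
E
```

```text
[[166.1396726  270.52151428]
 [185.90307731 205.6478811 ]
 [128.23653247 216.9238524 ]
 [175.8161695  248.02939037]
 [186.57400194 257.39025346]]
[[616.34837046 229.64866006]
 [621.18634117 193.37416133]
 [580.1045023  234.20449807]
 [609.92852693 195.50469134]
 [616.45479168 186.44011207]]
```

```bash
python3 - <<'E'
from h import *
a=manip.camera("scene");b=manip.camera("top")
f=lambda i:cv2.resize(i,(400,400),interpolation=cv2.INTER_CUBIC)
cv2.imwrite("pics/l4.png",np.hstack([f(a[270:320,370:420]),f(b[240:290,375:425])])[:,:,::-1])
E
```

```text
(no output)
```

View pics/l4.png

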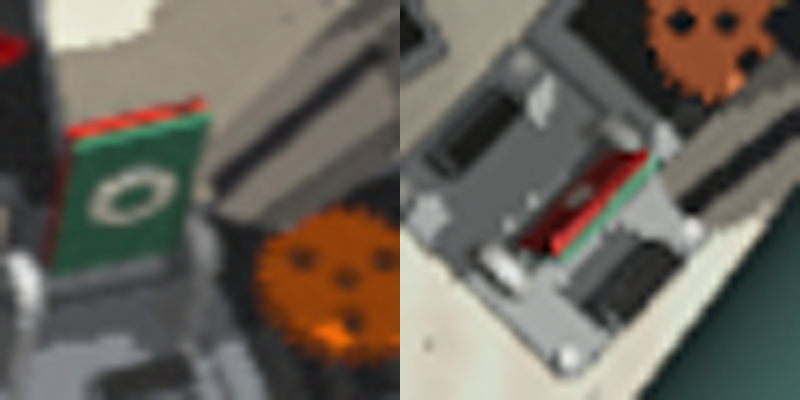

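The flag stands at about 85°, and the drawn fingertips, at about (690,210) in the right panel, only just overlap its edge. They end about 15 mm short of the stated TCP, so I'll back off, reach further in and push over.

The manual's scale: shifts go in shares of 62.5 mm and turns go in units of 0.25 rad. Converting my numbers, -0.014 m is -0.224, 0.011 m is 0.176.

```bash
python3 jog.py '[[[0, -0.224, 0], [0, 0, 0]], [[0.1536, 0, 0.0352], [0, 0, 0]], [[0.1536, 0, 0.0352], [0, 0, 0]], [[0, 0, 0], [0, 0, 0]], [[0, 0.192, 0], [0, 0, 0]], [[-0.0096, 0.176, 0.0128], [0, 0, 0]], [[-0.0096, 0.176, 0.0128], [0, 0, 0]], [[-0.0096, 0.16, 0.0128], [0, 0, 0]], [[0, 0, 0], [0, 0, 0]]]'; python3 g.py .031 .012 .075
python3 - <<'E'
from h import *
a=manip.camera("scene");b=manip.camera("top")
f=lambda i:cv2.resize(i,(400,400),interpolation=cv2.INTER_CUBIC)
cv2.imwrite("pics/l5.png",np.hstack([f(a[250:330,360:440]),f(b[220:300,360:440])])[:,:,::-1])
E
```

```text
t: 13.5
eef_pos: [0.5166, -0.4127, 0.0912]
ee_rot: [-0.291, 0.374, 0.872, 0.123]
contact_force: [0.3, -0.3, 1.5]
gripper_width: 0.0004
grasp_force: 0.0
t 13.5 stand pos [0.0116 0.0128 0.0912] zaxis stand [-0.0028  0.6002 -0.7999] yaxis stand [ 1.      0.0008 -0.0029] q [ 0.6457  1.0258  0.0505  0.9774 -0.1175  1.7795  1.4598] F stand [-0.0012 -0.3875  1.5108]
world [ 0.5312 -0.3999  0.075 ] delta tool [-0.0103  0.0194  0.0124]
```

View pics/l5.png

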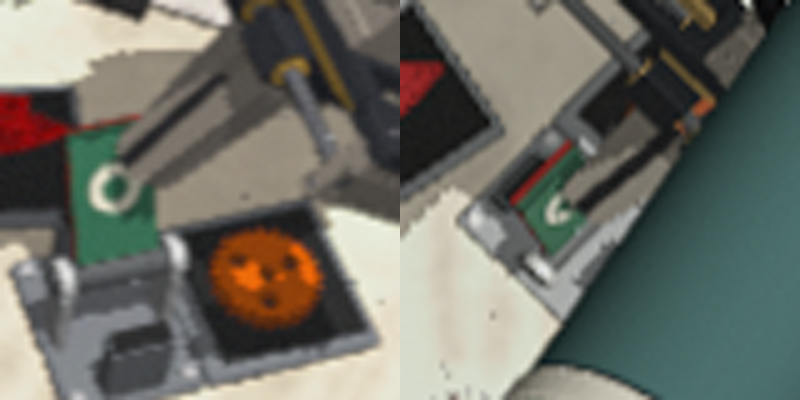

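The fingers now lie on the green face at about (120,160), and the flag is past upright at roughly 115°. Next I push it over and down.

```bash
python3 jog.py '[[[-0.072, 0.16, 0.096], [0, 0, 0]], [[-0.072, 0.16, 0.096], [0, 0, 0]], [[-0.0624, 0.112, 0.0832], [0, 0, 0]], [[-0.0624, 0.112, 0.0832], [0, 0, 0]], [[-0.0624, 0.096, 0.0832], [0, 0, 0]], [[0, 0, 0], [0, 0, 0]]]'; python3 g.py .055 .012 .051
cat >m.py <<'E'
from h import *
for n in("scene","top"):
    h=cv2.cvtColor(manip.camera(n),cv2.COLOR_RGB2HSV); m=((h[...,0]>55)&(h[...,0]<90)&(h[...,1]>90)&(h[...,2]>40)).astype(np.uint8)
    k=np.zeros_like(m);k[220:320,340:440]=m[220:320,340:440]
    for c in cv2.findContours(k,cv2.RETR_EXTERNAL,cv2.CHAIN_APPROX_NONE)[0]:
        if cv2.contourArea(c)>30: r=cv2.minAreaRect(c);print(n,cv2.contourArea(c),cv2.boxPoints(r).round(1).tolist())
O=np.array([.517,-.43,0]);c,s=np.cos(.76),np.sin(.76);R=np.array([[c,-s,0],[s,c,0],[0,0,1]])
for f in(3.14,2.8):
    P=[O+[0,0,.055]+R@(np.array([-x*np.cos(f)+.004*np.sin(-f),y,x*np.sin(f)+.004*-np.cos(f)])) for x,y in((.075,-.02),(.075,.02),(.01,.02),(.01,-.02))]
    print(f,proj("scene",P).round(1).tolist(),proj("top",P).round(1).tolist())
E
python3 m.py
```

```text
t: 14.35
eef_pos: [0.5447, -0.3857, 0.0561]
ee_rot: [-0.292, 0.375, 0.871, 0.123]
contact_force: [-0.3, 0.4, 0.6]
gripper_width: 0.0005
grasp_force: 0.0
t 14.35 stand pos [0.0506 0.013  0.0561] zaxis stand [-0.0027  0.6008 -0.7994] yaxis stand [ 1.     -0.0001 -0.0035] q [ 0.607   1.0717  0.0395  0.9651 -0.1379  1.7426  1.4174] F stand [0.0795 0.4574 0.638 ]
world [ 0.5486 -0.3834  0.051 ] delta tool [-0.0039  0.0044  0.0035]
scene 219.0 [[365.3999938964844, 276.3999938964844], [380.1000061035156, 271.1000061035156], [389.79998779296875, 297.70001220703125], [375.1000061035156, 303.1000061035156]]
top 57.0 [[370.0, 249.89999389648438], [381.79998779296875, 238.89999389648438], [397.29998779296875, 255.5], [385.5, 266.5]]
3.14 [[381.2, 274.0], [365.5, 277.1], [373.8, 299.2], [390.1, 296.0]] [[379.8, 237.0], [368.2, 248.5], [387.1, 267.5], [398.7, 256.0]]
2.8 [[383.2, 269.7], [367.1, 272.8], [374.2, 299.2], [390.6, 295.9]] [[382.7, 237.9], [370.8, 249.7], [387.8, 268.1], [399.5, 256.5]]
```

```bash
for i in 1; do python3 jog.py '[[[-0.0288, 0.048, 0.0384], [0, 0, 0]], [[-0.0288, 0.032, 0.0384], [0, 0, 0]], [[0, 0, 0], [0, 0, 0]]]' | grep force; python3 jog.py '[[[-0.0288, 0.016, 0.0384], [0, 0, 0]], [[0, 0, 0], [0, 0, 0]]]'|grep force; done; python3 g.py;python3 m.py
```

```text
contact_force: [-0.2, -0.2, 0.6]
grasp_force: 0.0
contact_force: [-0.7, -0.3, 0.4]
grasp_force: 0.1
t 15.075 stand pos [0.0558 0.0126 0.0476] zaxis stand [-0.0025  0.6    -0.8   ] yaxis stand [ 1.     -0.001  -0.0039] q [ 0.6019  1.0824  0.0383  0.9625 -0.1406  1.7331  1.4117] F stand [-0.6535  0.2727  0.4042]
scene 200.5 [[364.79998779296875, 278.70001220703125], [378.8999938964844, 272.8999938964844], [389.3999938964844, 297.8999938964844], [375.20001220703125, 303.70001220703125]]
3.14 [[381.2, 274.0], [365.5, 277.1], [373.8, 299.2], [390.1, 296.0]] [[379.8, 237.0], [368.2, 248.5], [387.1, 267.5], [398.7, 256.0]]
2.8 [[383.2, 269.7], [367.1, 272.8], [374.2, 299.2], [390.6, 295.9]] [[382.7, 237.9], [370.8, 249.7], [387.8, 268.1], [399.5, 256.5]]
```

```bash
for i in 1; do python3 jog.py '[[[-0.0192, 0, 0.0256], [0, 0, 0]], [[-0.0192, 0, 0.0256], [0, 0, 0]], [[0, 0, 0], [0, 0, 0]]]' | grep contact; python3 jog.py '[[[-0.0192, 0, 0.0256], [0, 0, 0]], [[0, 0, 0], [0, 0, 0]]]'|grep contact; done; python3 g.py;python3 m.py|grep scene
```

```text
contact_force: [-0.3, -0.8, 0.1]
contact_force: [-0.7, 0.5, 1.0]
t 15.8 stand pos [0.0558 0.0125 0.0418] zaxis stand [-0.0025  0.5998 -0.8001] yaxis stand [ 1.     -0.0009 -0.0038] q [ 0.602   1.0886  0.0381  0.963  -0.1406  1.7261  1.4126] F stand [-0.1588  0.8007  1.0027]
scene 188.0 [[364.79998779296875, 280.0], [378.5, 273.79998779296875], [389.3999938964844, 297.79998779296875], [375.70001220703125, 304.0]]
```

```bash
for i in 1; do python3 jog.py '[[[-0.0192, 0, 0.0256], [0, 0, 0]], [[0, 0, 0], [0, 0, 0]]]' | grep contact; python3 jog.py '[[[-0.0192, 0, 0.0256], [0, 0, 0]], [[0, 0, 0], [0, 0, 0]]]'|grep contact; done; python3 g.py;python3 m.py|grep scene
python3 - <<'E'
from h import *
a=manip.camera("scene");b=manip.camera("top")
f=lambda i:cv2.resize(i,(400,400),interpolation=cv2.INTER_CUBIC)
cv2.imwrite("pics/l6.png",np.hstack([f(a[255:315,350:410]),f(b[220:280,355:415])])[:,:,::-1])
E
```

```text
contact_force: [-0.4, -0.1, 4.8]
contact_force: [-0.5, 0.6, 9.9]
t 16.4 stand pos [0.0558 0.0124 0.0407] zaxis stand [-0.0022  0.6002 -0.7999] yaxis stand [ 1.     -0.0008 -0.0033] q [ 0.6022  1.0905  0.0381  0.9621 -0.1409  1.7256  1.4132] F stand [0.0715 0.8145 9.8521]
scene 187.0 [[364.6000061035156, 280.1000061035156], [378.5, 273.79998779296875], [389.3999938964844, 297.79998779296875], [375.5, 304.1000061035156]]
```

View pics/l6.png

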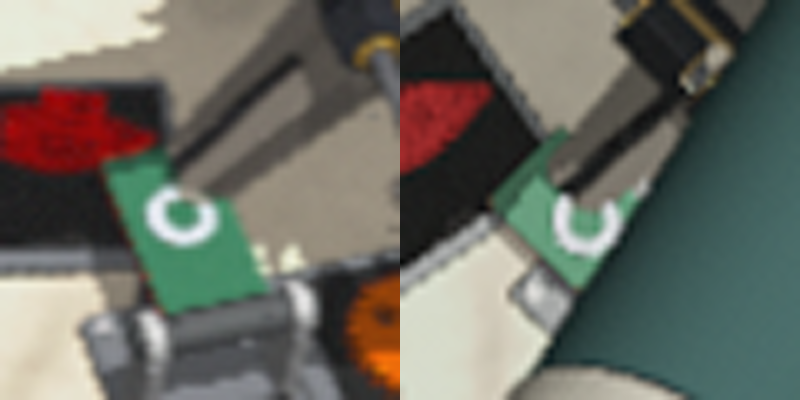

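The picture shows the flag lying green face up, and the downward force has risen to 10 N, so it is hard against its rest. I'll retract and check.

Converted, -0.05 m is -0.8, -0.04 m is -0.64.

```bash
python3 jog.py '[[[0.048, 0, -0.16], [0, 0, 0]], [[0, 0, -0.64], [0, 0, 0]], [[0, 0, -0.8], [0, 0, 0]], [[0, 0, -0.8], [0, 0, 0]], [[-0.48, 0, -0.8], [0, 0, 0]], [[0, 0, 0], [0, 0, 0]], [[0, 0, 0], [0, 0, 0]]]'|head -4; python3 m.py
python3 - <<'E'
from h import *
s0,t0=[cv2.imread(f"pics/{n}0.png")[:,:,::-1] for n in("scene","top")]
for n,im0,r in(("scene",s0,(300,450,250,345)),("top",t0,(300,450,210,300))):
  for im in(im0,manip.camera(n)):
    h=cv2.cvtColor(np.ascontiguousarray(im),cv2.COLOR_RGB2HSV)
    for nm,m in(("red",((h[...,0]<5)|(h[...,0]>174))&(h[...,1]>150)&(h[...,2]>60)),("org",(h[...,0]>6)&(h[...,0]<18)&(h[...,1]>150)&(h[...,2]>80))):
        k=np.zeros(m.shape,np.uint8);k[r[2]:r[3],r[0]:r[1]]=m[r[2]:r[3],r[0]:r[1]]
        print(n,nm,[(np.round(cv2.minAreaRect(c)[0],1).tolist(),cv2.contourArea(c)) for c in cv2.findContours(k,0,1)[0] if cv2.contourArea(c)>60])
E
```

```text
t: 17.48
eef_pos: [0.6259, -0.4862, 0.2179]
ee_rot: [-0.142, 0.422, 0.889, 0.111]
contact_force: [-0.0, 0.7, -1.8]
scene 329.5 [[364.70001220703125, 279.6000061035156], [378.3999938964844, 273.3999938964844], [389.3999938964844, 297.79998779296875], [375.70001220703125, 304.0]]
3.14 [[381.2, 274.0], [365.5, 277.1], [373.8, 299.2], [390.1, 296.0]] [[379.8, 237.0], [368.2, 248.5], [387.1, 267.5], [398.7, 256.0]]
2.8 [[383.2, 269.7], [367.1, 272.8], [374.2, 299.2], [390.6, 295.9]] [[382.7, 237.9], [370.8, 249.7], [387.8, 268.1], [399.5, 256.5]]
scene red [([389.4, 317.5], 420.5), ([329.5, 282.4], 331.0), ([361.5, 274.0], 191.0)]
scene org [([412.9, 305.0], 311.5)]
scene red [([329.7, 282.3], 324.5), ([361.5, 274.0], 178.5)]
scene org [([412.5, 305.0], 318.5)]
top red [([407.5, 277.0], 406.5), ([340.0, 272.0], 391.0), ([357.0, 237.5], 204.5)]
top org [([415.5, 242.0], 292.5)]
top red [([340.3, 271.8], 392.0), ([357.0, 237.5], 205.0)]
top org [([413.9, 241.4], 253.0)]
```

```bash
python3 -c "
from workcell import manip
print(manip.sign_off())"
```

```text
the job is handed in; nothing more can be done
None
```

The gear stand's flag now lies fully down on the other side, green face up, and the job is handed in. In the camera checks before hand-in, the boat's flag, the boat and the gear were where they started; I didn't measure the other things on the bench.

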